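# Line the rivet set up over the copper rivet

## Task

Pull the red-handled rivet set straight up out of the wooden tool block, carry it clear of the vice and into the riveting jig from above, and hold it upright with its lower end hovering centred over the copper rivet, a little under a centimetre above the rivet head and not touching it. Finish while still holding it there, steady in the gripper, ready for the hammer. Never let the set touch the jig, the strap or any rivet, do not bump the vice or the jig with the arm, and leave the other tools and clutter where they are.

Things in the scene. Friction and masses are not known exactly. Their poses are not given: they have to be found in the camera images.
- set_handle (a point): Middle of the red handle of the rivet set: a round tool 110 mm long, about 100 g, standing in a hole of the block. From below: steel shank 12 mm wide for 48 mm, red handle 18 mm wide from 48 to 100 mm, dark head 14 mm wide up to 110 mm. z along the tool, up to the head. This point is 74 mm above the tool's lower end and 36 mm below its top; at the start 99 mm above the table, 39 mm above the block's top
- set_tip (a point): Centre of the lower (working) end of the rivet set, 74 mm below set_handle along its z, 9 mm wide there; at the start it stands on the hole's floor, 25 mm above the table
- rivet_set: The rivet set itself; origin at the centre of its lower end (same point as set_tip), z up along the tool
- block: Light wooden tool block, fixed, 60 (x) x 210 (y) x 60 mm high, origin at the centre of its underside; three upright 13 mm holes, 35 mm deep, at y = -60, 0, +60 mm and x = 0 of its frame, each with a tool in it (12 mm shanks, which may lean a degree or so). Which tool is in which hole varies
- wood_tool_center (a point): Bystander: middle of the dark-wood-handled tool standing in the block, 100 mm long, handle up to 22 mm wide, top 125 mm above the table; this point is 75 mm above the table. Leave it in its hole
- yellow_tool_center (a point): Bystander: middle of the yellow-handled tool standing in the block, 100 mm long, handle 20 mm wide, top 125 mm above the table; this point is 75 mm above the table. Leave it in its hole
- jig: Riveting jig, fixed: steel channel 200 (x) x 110 (y) mm, origin at the centre of its underside, two fences 10 mm thick along its long sides, 44 mm high above the table. Between them lies a bare aluminium strap 170 x 45 mm, its top 20 mm above the table, with three rivet heads in a row along x at about -50, 0, +50 mm; which one is copper varies
- copper_rivet_top (a point): The target: centre of the top of the copper-coloured rivet head, 18 mm in diameter, 5 mm high, 25 mm above the table; z up
- copper_rivet: The copper rivet head; origin at the centre of its underside, 20 mm above the table
- steel_rivet1: A dark steel rivet head of the same size, not the target; origin at the centre of its underside, 20 mm above the table
- steel_rivet2: The other dark steel rivet head, not the target; origin as steel_rivet1
- vice: Small blue bench vice, fixed, standing between block and jig: about 190 mm long along its x (from 102 mm in front, at -x, to 85 mm behind its origin), 94 mm wide at the handle, 95 mm high; origin on the table under it
- hammer_mark (a point): Bystander: hammer 270 mm long lying on the table along its own x, behind the vice
- caliper_mark (a point): Bystander: steel dial caliper 210 mm long lying on the table along its own x, 12 mm thick, to the right of the jig
- jar_mark (a point): Bystander: middle of a lidded glass jar, 68 mm wide, 100 mm high
- dish_mark (a point): Bystander: aluminium dish, 90 mm wide, 30 mm high
- pencil_mark (a point): Bystander: red pencil, 160 mm long, 8 mm wide, lying on the table
Not all that is in view belongs to the job. Of the things that look like the block, the larger one is meant. Several things have the shape of the jig; the one meant has the colours described above.

How it is judged:
By the outcome, as a careful person would: the job done as asked, in the order asked, and still so for the second after the job is handed in, while the arm keeps its last pose, push and grip.
It also fails if it takes over 51 s, if anything falls off the work surface, if the arm or the gripper's body presses on something with over 40 N, if the wrist force passes 120 N, or if a joint passes its speed limit or range.

## Robot

A 7-joint arm with a two-finger parallel gripper is mounted at the origin on the work surface. World frame = base frame: x ahead of the robot, y to its left, z up, the work surface at z = 0. Lengths are in m, angles in rad, forces in N, time in s.
With the tool pointing down it reaches from about 0.4 to 0.85 m from the base axis. Payload 10.4 kg.
Tool frame: the origin (TCP) lies midway between the tips of the shut fingers; the grasp point (between the pads) lies 19 mm behind it; z points along the fingers, y is the line along which they close (so a half turn about z gives the same grasp; the last joint's range is limited). The gripper opens to 87 mm and grips with 3 to 60 N. Pads are 19 mm wide; open, the fingers measure 117 mm over their backs; the gripper's body (75 mm by 190 mm) begins 51 mm behind the grasp point.
Start: joints at [-1.287, 0.332, -0.065, 1.46, 0.022, 1.35, -0.088], TCP at [0.189, 0.596, 0.223] pointing down, gripper open.
Joint ranges: [-2.6, 2.6], [-0.5, 2.12], [-1.47, 1.34], [0.16, 2.42], [-1.27, 4.41], [0.06, 2.06], [-2.6, 2.6]. Speed limits (rad/s): [2.22, 2.22, 2.79, 2.79, 3.14, 3.14, 3.14].

## Interface

Orientations are given as a unit quaternion [x, y, z, w].
In Python, from bench import r gives the robot as it stands.
- The arm moves only by the tool arm_command, never from a script. Its arguments are lists of equal length, an entry for each row: "xyz": the shift along the world's x, y, z in m, a list of three; "rot": the turn, a rotation vector about the world's x, y, z in rad, a list of three. In form: {"xyz": [[tx, ty, tz], ...], "rot": [[ax, ay, az], ...]}. A call has 1 to 20 rows; each row is the pose to reach, as a shift and turn from the pose commanded when the call began; what a row does not reach only later rows make up. A row lasts 1/12 s, in which the tool goes at most 41.7 mm and 7.16 degrees, less where a joint would pass 70% of its speed; a pose out of reach is approached as far as the arm can. A call with a gripper value outside its range is refused whole. "grip" is the opening, from 0 (shut) to 1 (fully open), set as the call begins (left out, the last holds). The fingers move at their own pace and stop on an object; "squeeze" is the grip in N (left out, the last holds). Time passes only in rows, so rows that repeat a pose let the fingers close. It gives the time, the measured TCP pose, the force, the opening and the grip force at its end, in the units of the state.
- r.read_state(): the state, without advancing time (a new reading comes with each control period).
- r.camera(name): name is "scene" or "top"; returns the picture (400x640x3 uint8, red, green, blue); there is no depth.
- r.camera_model(name): a dict with "fx", "fy", "cx", "cy" (pixels), "T" (4x4, takes a point from camera to world coordinates). Camera axes: x right, y up, looking along -z (the intrinsics and any distortion apply to the point x, -y, -z); pixel columns grow to the right and rows downward; lengths in m; the calibration is good to about 2 mm. A picture is of the moment at which its call begins. camera_model takes no time and is no camera call.
- r.close_job(): hands the job in; it is judged then, once.
Trained networks look in the newest picture that a camera, given by its name, has taken for a name from the list of things; names that differ only in an ending like _2 or _b are one class to them, and where a whole thing is asked for, a point or a joint stands for the part that bears it (a point fixed in the world has none). Each returns a list of dicts, best first, with "conf" (0 to 1); they miss things now and then, are a little off and sometimes report something else, mostly with a low value. They report only what shows in the picture. A call takes as long as a camera call. They do not tell look-alikes from the thing itself.
- r.look_for(label, camera): "at" ([x, y, z] in m, in the coordinates of the camera as it stood for that picture, good to about 4 mm: the middle of the surface that is visible of it).
- r.spot_point(label, camera): "at" ([x, y, z] in m, in the coordinates of the camera as it stood for that picture, good to about 4 mm: a listed point, or the origin of a listed thing).
The state is a dict: "time": time; "joint_positions": joint angles; "joint_vel": joint speeds; "joint_torque": joint torques, N m; "ee_pos": TCP position; "eef_rot": TCP orientation; "ft_force": force on the tool from outside, world axes, zero at the start; "torque": the same for the moment, N m; "width": finger opening in m; "grip_force": force on a finger pad.
Only numpy, scipy, OpenCV 4.12 (cv2) and the standard library are available. Lean on these libraries where they do the work, as an engineer would, in place of code of your own. Each camera call takes 0.05 s, during which the arm holds its last target. There are 200 camera calls.

## Working session

There is one attempt and no reset: what is moved stays moved. The work goes in short steps, Python scripts to look and compute and a tool call to move; the robot and the scene stay as the last step left them, time stands still between calls to the robot, and variables do not carry over. Pictures are saved under pics/ and viewed, at most 10 in all, crops included, and the job is handed in when it is done.

Besides the shell and the picture viewer there is one more tool, called after "Request:" as name(argument=value, ...) on one line, values as JSON. arm_command: Moves the arm, as the interface text tells. Its arguments: {"type":"object","properties":{"xyz":{"type":"array"},"rot":{"type":"array"},"grip":{"type":"number"},"squeeze":{"type":"number"}},"required":["xyz","rot"]}

```bash
mkdir -p pics
cat > h.py <<'E'
import numpy as np, cv2
from bench import r
def W(cam,p):
    T=np.array(r.camera_model(cam)["T"]); return (T@np.r_[p,1])[:3]
def px(cam,w):
    m=r.camera_model(cam); T=np.array(m["T"]); p=np.linalg.inv(T)@np.r_[w,1]
    return np.round([m["cx"]+m["fx"]*p[0]/-p[2], m["cy"]+m["fy"]*-p[1]/-p[2]],1)
def ray(cam,u,v,z):
    m=r.camera_model(cam); T=np.array(m["T"])
    d=T[:3,:3]@np.array([(u-m["cx"])/m["fx"],-(v-m["cy"])/m["fy"],-1]); o=T[:3,3]
    return o+d*(z-o[2])/d[2]
def snap(cam,name):
    im=r.camera(cam); cv2.imwrite(f"pics/{name}.png",im[:,:,::-1]); return im
E
python3 - <<'E'
from h import *
np.set_printoptions(precision=4,suppress=True)
a=snap("scene","s0");b=snap("top","t0")
cv2.imwrite("pics/both.png",np.vstack([a,b])[:,:,::-1][:, :])
for c in("scene","top"):
    m=r.camera_model(c);print(c,{k:(np.round(v,3) if k!="T" else np.round(v,3).tolist()) for k,v in m.items()})
    for l in("set_handle","set_tip","block","wood_tool_center","yellow_tool_center","jig","copper_rivet_top","steel_rivet1","vice","jar_mark"):
        for d in r.spot_point(l,c)[:3]:
            w=W(c,d["at"]);print(l,round(d["conf"],2),w,px(c,w))
s=r.read_state();print(s["time"],s["ee_pos"],s["eef_rot"],s["width"],s["ft_force"])
E
```

```text
scene {'fx': np.float64(403.93), 'fy': np.float64(403.93), 'cx': np.float64(324.846), 'cy': np.float64(195.685), 'T': [[-0.295, -0.655, 0.696, 1.2], [0.955, -0.193, 0.224, 0.157], [-0.013, 0.731, 0.683, 0.763], [0.0, 0.0, 0.0, 1.0]]}
set_handle 0.59 [0.4802 0.2197 0.0983] [445.4 207. ]
set_tip 0.73 [0.4839 0.2132 0.0268] [437.  228.3]
set_tip 0.7 [0.4842 0.2223 0.098 ] [446.4 208.5]
block 0.94 [ 0.4979  0.2743 -0.0012] [459.9 245.5]
block 0.9 [ 0.3396  0.0966 -0.001 ] [398.2 189.7]
wood_tool_center 0.58 [0.496  0.2777 0.0779] [468.9 223. ]
yellow_tool_center 0.75 [0.5142 0.3362 0.0774] [495.4 234.3]
yellow_tool_center 0.35 [ 0.5367 -0.2013  0.022 ] [271.9 210.3]
jig 0.74 [ 0.4867 -0.2047  0.0019] [278.6 202.8]
jig 0.7 [ 0.3026 -0.4091 -0.0026] [240.4 152.1]
jig 0.35 [0.6631 0.3516 0.0482] [499.3 298.5]
copper_rivet_top 0.41 [ 0.5362 -0.2049  0.023 ] [270.6 209.6]
steel_rivet1 0.61 [ 0.4806 -0.2084  0.0175] [277.6 196.8]
steel_rivet1 0.49 [ 0.4366 -0.211   0.0184] [282.7 186. ]
vice 0.95 [ 0.526  -0.02   -0.0013] [340.3 228.2]
jar_mark 0.57 [0.666  0.353  0.0502] [500.3 299.4]
jar_mar
[... 482 characters left out ...]
od_tool_center 0.5 [0.4959 0.2755 0.0756] [212.  203.6]
yellow_tool_center 0.42 [0.514  0.3346 0.0815] [192.1 197.7]
jig 0.74 [ 0.4866 -0.2047 -0.0027] [368.2 208.6]
jig 0.67 [ 0.2987 -0.4132  0.0018] [438.4 266.8]
copper_rivet_top 0.46 [ 0.5384 -0.2023  0.0228] [367.6 191. ]
steel_rivet1 0.44 [ 0.4799 -0.2045  0.0233] [369.2 209.2]
steel_rivet1 0.4 [ 0.4388 -0.2109  0.0206] [371.7 222.2]
vice 0.96 [ 0.5287 -0.0195 -0.0032] [310.1 196.8]
vice 0.31 [0.4878 0.217  0.0248] [234.6 209. ]
jar_mark 0.64 [0.6597 0.3518 0.0442] [192.3 155.5]
jar_mark 0.47 [ 0.4376 -0.2114  0.0197] [371.8 222.7]
1.1 [0.1887 0.5959 0.2226] [ 0.1528  0.9883  0.     -0.    ] 0.08742578423565496 [ 0.7439  0.3299 -0.1961]
```

View pics/s0.png

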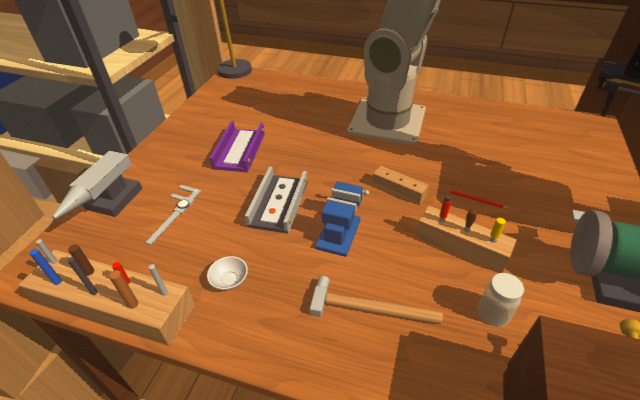

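View pics/t0.png

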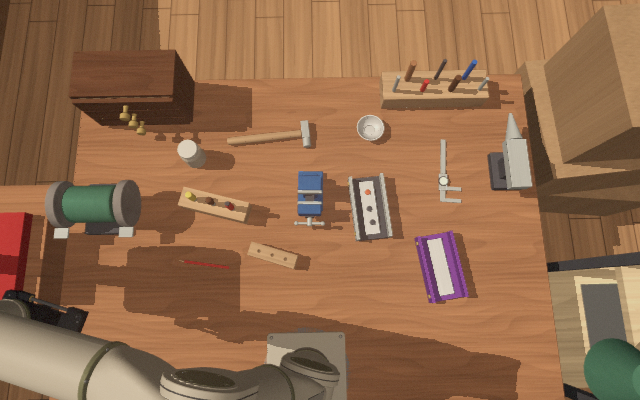

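The scene view shows the red-handled set at (446,208), in the larger three-tool block (460,240). The small empty block at (400,185) and the seven-tool rack at (105,290) don't fit the description. The grey jig with the copper rivet is at (272,210), and the purple jig at (238,147) is a look-alike. I'll confirm this in one crop and refine by colour.

Run:
```python
from h import *
np.set_printoptions(precision=4,suppress=True)
ims={"scene":cv2.imread("pics/s0.png"),"top":cv2.imread("pics/t0.png")}
def crop(c,u,v,h=30,k=8):
    return cv2.resize(ims[c][v-h:v+h,u-35:u+35],None,fx=5.6,fy=5,interpolation=cv2.INTER_CUBIC)
cv2.imwrite("pics/crop.png",np.vstack([np.hstack([crop("scene",455,218),crop("scene",278,200)]),np.hstack([crop("top",225,206),crop("top",370,207)])]))
def blobs(c,u,v,h,lo,hi):
    hsv=cv2.cvtColor(ims[c],cv2.COLOR_BGR2HSV)[v-h:v+h,u-h:u+h]
    m=((hsv[...,0]<hi)|(hsv[...,0]>172))&(hsv[...,1]>lo)&(hsv[...,2]>60)
    n,l,s,ce=cv2.connectedComponentsWithStats(m.astype(np.uint8))
    return [(s[i].tolist(),ce[i]+[u-h,v-h]) for i in range(1,n) if s[i][4]>4]
for c,u,v in(("scene",446,208),("top",229,206)):
    print("red",c,blobs(c,u,v,16,200,5))
for c,u,v in(("scene",272,210),("top",368,191)):
    print("cu",c,blobs(c,u,v,8,110,14), [ray(c,*b[1],.025) for b in blobs(c,u,v,8,110,14)])
for l in("set_handle","set_tip","copper_rivet_top"): pass
T=np.array([[.4802,.2197,.0983],[.4819,.2193,.1022]]);print("proj handle",px("scene",T.mean(0)),px("top",T.mean(0)))
```

```text
red scene [([24, 0, 8, 3, 10], array([457.7, 192.9])), ([12, 9, 9, 17, 59], array([445.8305, 208.4068]))]
red top []
cu scene [([5, 6, 7, 6, 32], array([272.0312, 210.25  ]))] [array([ 0.5391, -0.1996,  0.025 ])]
cu top [([5, 6, 5, 6, 22], array([367.1818, 191.6818]))] [array([ 0.5358, -0.2005,  0.025 ])]
proj handle [445.4 206.6] [228.7 206.5]
```

View pics/crop.png

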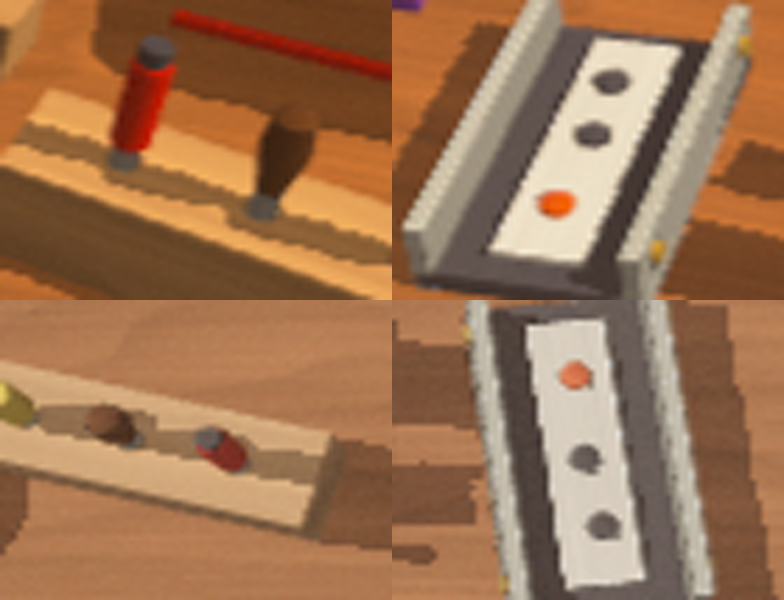

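The crop confirms both. The red set stands upright with a dark head in the end hole of the light block, and copper is the rivet farthest from the robot in the grey jig (top image 367,191). Next I move above the set, turning so the fingers close across the row of tools.

Request:
arm_command(xyz=[[0.01,-0.012,0.0],[0.028,-0.036,0.01],[0.048,-0.06,0.02],[0.068,-0.086,0.02],[0.09,-0.115,0.02],[0.112,-0.144,0.02],[0.134,-0.173,0.02],[0.156,-0.2,0.02],[0.178,-0.228,0.02],[0.2,-0.256,0.02],[0.22,-0.283,0.015],[0.24,-0.31,0.01],[0.258,-0.334,0.0],[0.273,-0.352,-0.01],[0.285,-0.367,-0.015],[0.292,-0.376,-0.02],[0.292,-0.376,-0.02],[0.292,-0.376,-0.02],[0.292,-0.376,-0.02],[0.292,-0.376,-0.02]], rot=[[0,0,-0.05],[0,0,-0.15],[0,0,-0.25],[0,0,-0.36],[0,0,-0.47],[0,0,-0.58],[0,0,-0.69],[0,0,-0.8],[0,0,-0.91],[0,0,-1.02],[0,0,-1.13],[0,0,-1.24],[0,0,-1.34],[0,0,-1.42],[0,0,-1.49],[0,0,-1.54],[0,0,-1.54],[0,0,-1.54],[0,0,-1.54],[0,0,-1.54]], grip=0.7)

```text
time: 2.77
ee_pos: [0.4801, 0.2214, 0.203]
eef_rot: [0.797, 0.605, 0.0, -0.0]
ft_force: [0.5, 0.6, -0.8]
width: 0.0613
grip_force: 0.0
```

Run:
```python
from h import *
np.set_printoptions(precision=4,suppress=True)
a=snap("scene","s1")
for k in range(3):
    if k: r.camera("scene")
    for l in("set_handle","copper_rivet_top","jig","block"):
        for d in r.spot_point(l,"scene")[:2]:
            if d["conf"]>.3: print(l,round(d["conf"],2),W("scene",d["at"]))
cv2.imwrite("pics/s1c.png",cv2.resize(a[130:270,380:540],None,fx=4,fy=4,interpolation=cv2.INTER_CUBIC)[:,:,::-1])
s=r.read_state();print(s["ee_pos"],px("scene",s["ee_pos"]),np.round(s["joint_positions"],2))
```

```text
set_handle 0.66 [0.4821 0.218  0.0962]
copper_rivet_top 0.59 [ 0.5354 -0.2033  0.0233]
jig 0.76 [ 0.3022 -0.4106 -0.0073]
jig 0.71 [ 0.4854 -0.2031  0.0028]
block 0.96 [ 0.4978  0.2767 -0.0009]
block 0.71 [ 0.3416  0.0965 -0.0036]
set_handle 0.62 [0.4821 0.2172 0.0966]
copper_rivet_top 0.53 [ 0.537  -0.2027  0.0226]
jig 0.88 [ 0.3018 -0.4113 -0.0039]
jig 0.66 [ 0.4872 -0.1998  0.0011]
block 0.71 [ 0.3398  0.0977 -0.0004]
block 0.61 [ 0.4943  0.2734 -0.0001]
set_handle 0.63 [0.4858 0.2195 0.0963]
copper_rivet_top 0.48 [ 0.5385 -0.2012  0.023 ]
jig 0.97 [ 0.302  -0.4129 -0.0025]
jig 0.76 [ 0.4831 -0.2036 -0.0005]
block 0.83 [0.4964 0.2766 0.0012]
block 0.58 [ 0.3405  0.0961 -0.0015]
[0.4808 0.2198 0.2026] [454.7 172.7] [-0.86  0.13  0.37  1.76 -0.05  1.26 -0.75]
```

View pics/s1c.png

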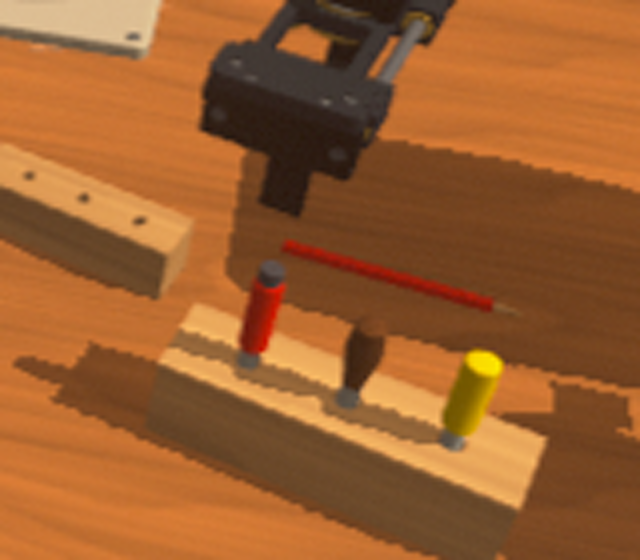

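The gripper hovers over the set: the near fingertip is at crop (285,195), the handle at (262,315), and the fingers close across the row. I descend to mid-handle.

Request:
arm_command(xyz=[[0.001,-0.001,-0.005],[0.001,-0.001,-0.015],[0.001,-0.001,-0.03],[0.001,-0.001,-0.045],[0.001,-0.001,-0.06],[0.001,-0.001,-0.075],[0.001,-0.001,-0.09],[0.001,-0.001,-0.105],[0.001,-0.001,-0.115],[0.001,-0.001,-0.12],[0.001,-0.001,-0.122],[0.001,-0.001,-0.122],[0.001,-0.001,-0.122]], rot=[[0,0,0],[0,0,0],[0,0,0],[0,0,0],[0,0,0],[0,0,0],[0,0,0],[0,0,0],[0,0,0],[0,0,0],[0,0,0],[0,0,0],[0,0,0]])

```text
time: 4.6
ee_pos: [0.4821, 0.219, 0.0811]
eef_rot: [0.798, 0.603, 0.0, 0.0]
ft_force: [0.2, 0.2, -0.1]
width: 0.061
grip_force: 0.0
```

Run:
```python
from h import *
np.set_printoptions(precision=4,suppress=True)
a=snap("scene","s2");b=snap("top","t2")
f=lambda im,u,v:cv2.resize(im[v-35:v+35,u-40:u+40],None,fx=5,fy=5,interpolation=cv2.INTER_CUBIC)
cv2.imwrite("pics/s2c.png",np.hstack([f(a,448,200),f(b,225,205)])[:,:,::-1])
for c in("scene","top"):
  for d in r.spot_point("set_handle",c)[:2]: print(c,round(d["conf"],2),W(c,d["at"]))
s=r.read_state();print(s["ee_pos"],s["ft_force"])
```

```text
scene 0.49 [ 0.7522 -0.2172  0.0141]
[0.4821 0.2191 0.0812] [0.8389 0.738  0.5875]
```

View pics/s2c.png

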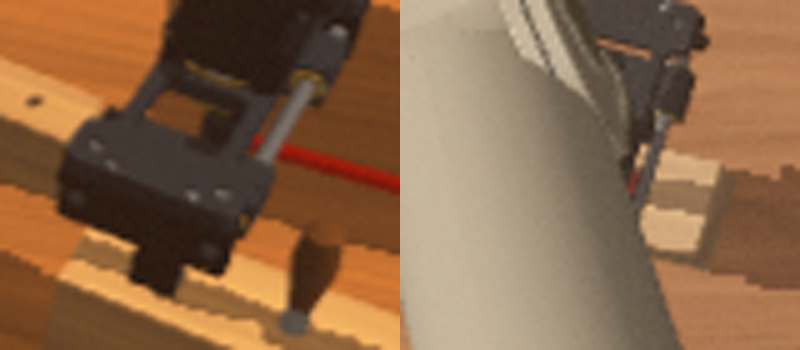

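The gripper now hides the handle, and the fingers straddle it clear of the wood tool (left half, 310,270). I close gently and watch the side force.

Request:
arm_command(xyz=[[0,0,0],[0,0,0],[0,0,0],[0,0,0],[0,0,0],[0,0,0],[0,0,0],[0,0,0],[0,0,0],[0,0,0]], rot=[[0,0,0],[0,0,0],[0,0,0],[0,0,0],[0,0,0],[0,0,0],[0,0,0],[0,0,0],[0,0,0],[0,0,0]], grip=0, squeeze=10)

```text
time: 5.63
ee_pos: [0.4826, 0.2184, 0.0807]
eef_rot: [0.798, 0.603, 0.001, 0.001]
ft_force: [5.1, -1.0, -2.5]
width: 0.018
grip_force: 10.0
```

Request:
arm_command(xyz=[[0.0005,0,0],[0.001,0,0],[0.001,0,0],[0.001,0,0],[0.001,0,0]], rot=[[0,0,0],[0,0,0],[0,0,0],[0,0,0],[0,0,0]], grip=0, squeeze=40)

```text
time: 6.05
ee_pos: [0.4838, 0.2182, 0.0808]
eef_rot: [0.798, 0.603, 0.001, 0.001]
ft_force: [5.0, -2.3, -0.9]
width: 0.0164
grip_force: 39.9
```

Request:
arm_command(xyz=[[0.001,0,0.002],[0.001,0,0.005],[0.001,0,0.01],[0.001,0,0.015],[0.001,0,0.015],[0.001,0,0.015]], rot=[[0,0,0],[0,0,0],[0,0,0],[0,0,0],[0,0,0],[0,0,0]])

```text
time: 6.55
ee_pos: [0.4841, 0.2187, 0.0962]
eef_rot: [0.798, 0.603, 0.0, 0.0]
ft_force: [2.4, -4.0, 2.5]
width: 0.0167
grip_force: 40.0
```

Request:
arm_command(xyz=[[0.0005,-0.0005,0.005],[0.0005,-0.0005,0.01],[0.0005,-0.0005,0.016],[0.0005,-0.0005,0.023],[0.0005,-0.0005,0.032],[0.0005,-0.0005,0.045],[0.0005,-0.0005,0.06],[0.0005,-0.0005,0.075],[0.0005,-0.0005,0.09],[0.0005,-0.0005,0.1],[0.0005,-0.0005,0.107],[0.0005,-0.0005,0.11],[0.0005,-0.0005,0.11],[0.0005,-0.0005,0.11],[0.0005,-0.0005,0.11]], rot=[[0,0,0],[0,0,0],[0,0,0],[0,0,0],[0,0,0],[0,0,0],[0,0,0],[0,0,0],[0,0,0],[0,0,0],[0,0,0],[0,0,0],[0,0,0],[0,0,0],[0,0,0]])

```text
time: 7.8
ee_pos: [0.4838, 0.2181, 0.2048]
eef_rot: [0.798, 0.603, -0.001, -0.0]
ft_force: [-0.3, 0.6, -1.2]
width: 0.0166
grip_force: 40.0
```

Run:
```python
from h import *
np.set_printoptions(precision=4,suppress=True)
a=snap("scene","s3")
for l in("set_tip","set_handle","wood_tool_center","yellow_tool_center"):
  for d in r.spot_point(l,"scene")[:2]: print(l,round(d["conf"],2),W("scene",d["at"]))
s=r.read_state();print(s["ee_pos"],s["ft_force"],s["torque"],px("scene",s["ee_pos"]))
cv2.imwrite("pics/s3c.png",cv2.resize(a[110:270,360:540],None,fx=4,fy=3.75,interpolation=cv2.INTER_CUBIC)[:,:,::-1])
```

```text
set_tip 0.65 [0.4842 0.2138 0.1519]
set_handle 0.61 [0.482  0.2225 0.2225]
wood_tool_center 0.76 [0.4965 0.279  0.0791]
yellow_tool_center 0.75 [0.5144 0.3346 0.076 ]
yellow_tool_center 0.25 [0.4831 0.2167 0.154 ]
[0.4841 0.2183 0.2053] [-0.7097  0.6619 -1.2071] [-0.1188  0.0933 -0.0331] [454.1 172.6]
```

View pics/s3c.png

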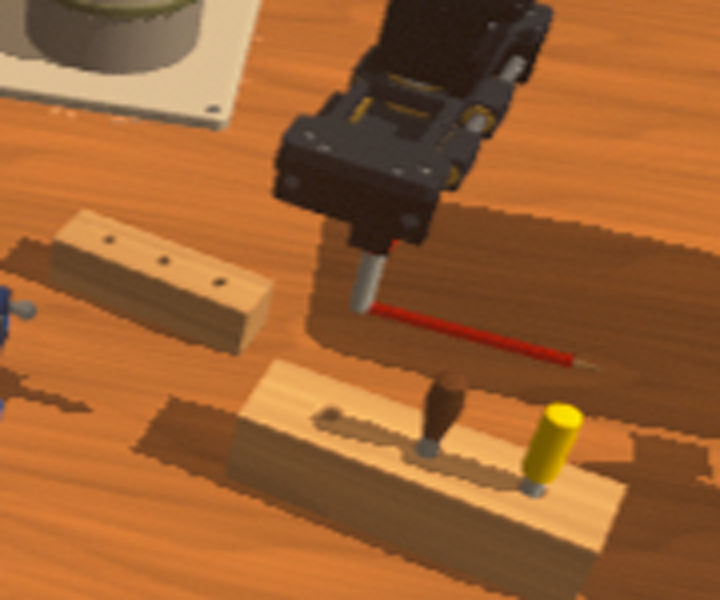

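The set is out and hanging upright; its shank's lower end is at crop (363,305), and the other two tools haven't moved. Now I carry it high over the vice to above the jig.

Request:
arm_command(xyz=[[0.0,-0.004,0.005],[0.0,-0.014,0.01],[0.005,-0.03,0.015],[0.01,-0.052,0.02],[0.013,-0.078,0.02],[0.016,-0.106,0.02],[0.02,-0.135,0.02],[0.023,-0.164,0.02],[0.026,-0.193,0.02],[0.03,-0.222,0.02],[0.033,-0.251,0.02],[0.036,-0.28,0.02],[0.04,-0.309,0.02],[0.043,-0.337,0.02],[0.046,-0.362,0.02],[0.049,-0.385,0.02],[0.051,-0.402,0.02],[0.052,-0.413,0.02],[0.053,-0.419,0.02],[0.053,-0.42,0.02]], rot=[[0,0,0],[0,0,0],[0,0,0],[0,0,0],[0,0,0],[0,0,0],[0,0,0],[0,0,0],[0,0,0],[0,0,0],[0,0,0],[0,0,0],[0,0,0],[0,0,0],[0,0,0],[0,0,0],[0,0,0],[0,0,0],[0,0,0],[0,0,0]])

```text
time: 9.72
ee_pos: [0.5368, -0.2035, 0.226]
eef_rot: [0.798, 0.602, -0.0, 0.0]
ft_force: [0.2, 0.8, -0.4]
width: 0.0165
grip_force: 40.0
```

Request:
arm_command(xyz=[[0,0,-0.005],[0,0,-0.015],[0,0,-0.03],[0,0,-0.045],[0,0,-0.055],[0,0,-0.06],[0,0,-0.06],[0,0,-0.06]], rot=[[0,0,0],[0,0,0],[0,0,0],[0,0,0],[0,0,0],[0,0,0],[0,0,0],[0,0,0]])

```text
time: 10.38
ee_pos: [0.5373, -0.2014, 0.1657]
eef_rot: [0.798, 0.603, 0.0, 0.0]
ft_force: [0.2, -0.0, 0.6]
width: 0.0169
grip_force: 40.0
```

Run:
```python
from h import *
np.set_printoptions(precision=4,suppress=True)
a=snap("scene","s4");b=snap("top","t4")
for c in("scene","top"):
 for l in("set_tip","set_handle","copper_rivet_top"):
  for d in r.spot_point(l,c)[:2]: print(c,l,round(d["conf"],2),W(c,d["at"]),px(c,W(c,d["at"])))
s=r.read_state();e=np.array(s["ee_pos"]);print(e,s["eef_rot"],s["width"],np.round(s["joint_positions"],2))
t=e-[0,0,.055];print("expected tip",t,px("scene",t),px("top",t))
f=lambda im,u,v:cv2.resize(im[v-35:v+35,u-40:u+40],None,fx=5,fy=5,interpolation=cv2.INTER_CUBIC)
cv2.imwrite("pics/s4c.png",np.hstack([f(a,272,190),f(b,367,190)])[:,:,::-1])
```

```text
scene set_tip 0.71 [0.7301 0.1176 0.0197] [377.7 304.9]
scene set_tip 0.65 [ 0.5346 -0.2022  0.1101] [268.2 184.2]
scene set_handle 0.61 [ 0.5368 -0.1993  0.1848] [265.5 160.9]
scene copper_rivet_top 0.51 [ 0.5351 -0.2038  0.0219] [271.3 209.7]
top set_handle 0.74 [0.6646 0.3527 0.0474] [191.8 153.7]
[ 0.5374 -0.2017  0.1659] [0.7977 0.6031 0.0002 0.0002] 0.016464913031012822 [-0.31  0.3   0.71  1.71 -0.21  1.21  0.17]
expected tip [ 0.5374 -0.2017  0.1109] [267.9 184.8] [370.8 184.6]
```

View pics/s4c.png

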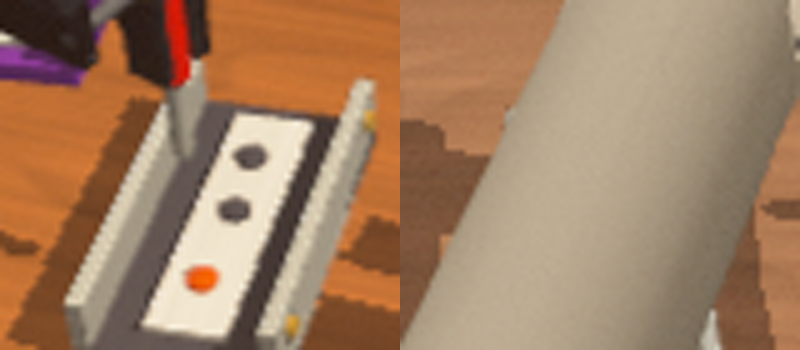

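In the left half, the tip (185,155) is where the gripper pose predicts, and the copper rivet is at (200,278); the arm blocks the top camera. I descend to about 18 mm above the rivet and compare tip and rivet in the same camera.

Request:
arm_command(xyz=[[0,0,-0.005],[0,0,-0.013],[0,0,-0.023],[0,0,-0.035],[0,0,-0.045],[0,0,-0.054],[0,0,-0.06],[0,0,-0.064],[0,0,-0.066],[0,0,-0.067],[0,0,-0.067],[0,0,-0.067]], rot=[[0,0,0],[0,0,0],[0,0,0],[0,0,0],[0,0,0],[0,0,0],[0,0,0],[0,0,0],[0,0,0],[0,0,0],[0,0,0],[0,0,0]])

```text
time: 11.78
ee_pos: [0.5375, -0.2018, 0.099]
eef_rot: [0.798, 0.603, 0.0, 0.0]
ft_force: [-0.1, -0.7, -0.5]
width: 0.0168
grip_force: 40.0
```

```bash
cat > m.py <<'E'
from h import *
import sys
np.set_printoptions(precision=4,suppress=True)
R={"set_tip":[],"copper_rivet_top":[],"set_handle":[]};E=[]
for k in range(8):
    a=r.camera("scene"); E.append(r.read_state()["ee_pos"])
    for l in R:
        R[l]+=[w for d in r.spot_point(l,"scene") for w in [W("scene",d["at"])] if np.hypot(w[0]-.537,w[1]+.202)<.015]
e=np.mean(E,0);s=r.read_state();print(s["time"],"ee",e,s["eef_rot"],s["ft_force"])
for l in R: print(l,len(R[l]),np.median(R[l],0),np.std(R[l],0))
t=e-[0,0,.0558];print("exp tip px",px("scene",t),"rivet top px@(.5372,-.2021)",px("scene",[.5372,-.2021,.025]))
cv2.imwrite(f"pics/{sys.argv[1]}.png",cv2.resize(a[165:235,232:312],None,fx=8,fy=8,interpolation=cv2.INTER_CUBIC)[:,:,::-1])
E
python3 m.py s5
```

```text
13.3833 ee [ 0.5373 -0.2017  0.0987] [0.7977 0.6031 0.     0.    ] [-0.6907 -0.0232 -1.0136]
set_tip 8 [ 0.5357 -0.2037  0.0448] [0.0012 0.0018 0.0016]
copper_rivet_top 7 [ 0.5355 -0.2026  0.0232] [0.0014 0.0011 0.0013]
set_handle 8 [ 0.5365 -0.1999  0.1147] [0.0011 0.001  0.0234]
exp tip px [270.8 204.7] rivet top px@(.5372,-.2021) [271.4 209.6]
```

View pics/s5.png

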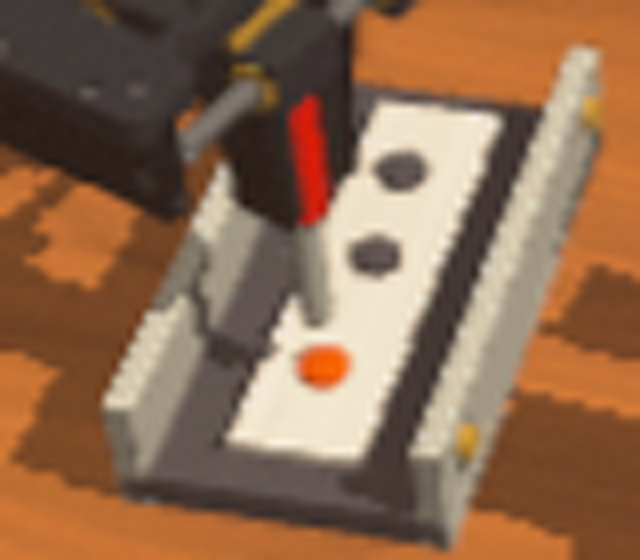

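The tip is at crop (316,320) and the rivet at (323,366), so the tip is centred in depth and perhaps 1 mm too far left. I'll check for lean using the clean wood-background view s3 and the current one.

Run:
```python
from h import *
np.set_printoptions(precision=3,suppress=True)
def cen(im,r0,r1,c0,c1,thr):
    hsv=cv2.cvtColor(im,cv2.COLOR_BGR2HSV).astype(float)[r0:r1,c0:c1]
    out=[]
    for i,row in enumerate(hsv):
        m=(row[:,1]<thr)&(row[:,2]>70); c=np.where(m)[0]
        out.append((r0+i,c.mean()+c0 if len(c) else np.nan,len(c)))
    return np.array(out)
im=cv2.imread("pics/s3.png"); c=cen(im,170,195,440,462,110); print(c[:, :].T)
e=np.array([.4841,.2183,.2053])
for dz in(.055,.03,.01): print(px("scene",e-[0,0,dz]))
# tip with tilts
for a in(-4,0,4): print("tilt y",a,px("scene",e+[0,0,.019]-.074*np.array([0,np.sin(np.radians(a)),np.cos(np.radians(a))])))
im=cv2.imread("pics/s0.png")
hsv=cv2.cvtColor(im,cv2.COLOR_BGR2HSV)[196:230,434:456]
m=((hsv[...,0]<6)|(hsv[...,0]>172))&(hsv[...,1]>190)&(hsv[...,2]>60)
print("s0 red",[(196+i,434+np.where(q)[0].mean(),q.sum()) for i,q in enumerate(m) if q.sum()>1])
for z in(.135,.1,.06): print(px("scene",[.4815,.2188,z]))
```

```text
[[170.  171.  172.  173.  174.  175.  176.  177.  178.  179.  180.  181.
  182.  183.  184.  185.  186.  187.  188.  189.  190.  191.  192.  193.
  194. ]
 [  nan   nan   nan   nan   nan   nan   nan 451.  453.5 452.5 452.5 452.5
  451.5 451.5 451.5 451.5 451.  450.5 450.5 450.5 450.  449.5 449.5   nan
    nan]
 [  0.    0.    0.    0.    0.    0.    0.    1.    6.    6.    6.    6.
    6.    6.    6.    6.    5.    6.    6.    6.    5.    4.    4.    0.
    0. ]]
[449.1 191.5]
[451.3 183.1]
[453.2 176.1]
tilt y -4 [451.4 191.9]
tilt y 0 [449.1 191.5]
tilt y 4 [446.7 191. ]
s0 red [(201, np.float64(446.3333333333333), np.int64(3)), (202, np.float64(446.5), np.int64(8)), (203, np.float64(446.0), np.int64(7)), (204, np.float64(446.0), np.int64(7)), (205, np.float64(446.0), np.int64(7)), (206, np.float64(446.0), np.int64(7)), (207, np.float64(445.0), np.int64(7)), (208, np.float64(445.0), np.int64(7)), (209, np.float64(445.3333333333333), np.int64(6)), (210, np.float64(444.5), np.int64(6)), (211, np.float64(444.5), np.int64(6)), (212, np.float64(444.0), np.int64(7)), (213, np.float64(444.1666666666667), np.int64(6)), (214, np.float64(443.5), np.int64(6)), (215, np.float64(443.5), np.int64(6)), (216, np.float64(444.0), np.int64(5)), (217, np.float64(443.0), np.int64(5))]
[448.  195.8]
[445.1 206.8]
[441.9 218.7]
```

The shank slope matches a true vertical (-0.265 seen, -0.266 predicted), so the set is upright. I shift 0.8 mm in +y and go down the last 10 mm slowly.

Request:
arm_command(xyz=[[0,0.0004,0],[0,0.0008,-0.001],[0,0.0008,-0.003],[0,0.0008,-0.005],[0,0.0008,-0.007],[0,0.0008,-0.009],[0,0.0008,-0.01],[0,0.0008,-0.01],[0,0.0008,-0.01],[0,0.0008,-0.01],[0,0.0008,-0.01],[0,0.0008,-0.01]], rot=[[0,0,0],[0,0,0],[0,0,0],[0,0,0],[0,0,0],[0,0,0],[0,0,0],[0,0,0],[0,0,0],[0,0,0],[0,0,0],[0,0,0]])

```text
time: 14.38
ee_pos: [0.5373, -0.2009, 0.0887]
eef_rot: [0.798, 0.603, 0.0, 0.0]
ft_force: [0.3, -0.4, -0.8]
width: 0.0168
grip_force: 40.0
```

```bash
python3 m.py s6
```

```text
15.9833 ee [ 0.5373 -0.2009  0.0886] [0.7976 0.6031 0.     0.    ] [ 0.7146  1.0443 -0.9396]
set_tip 11 [ 0.5365 -0.2022  0.0342] [0.0013 0.0019 0.0215]
copper_rivet_top 8 [ 0.5359 -0.2034  0.0241] [0.0007 0.0014 0.0045]
set_handle 8 [ 0.5372 -0.1986  0.106 ] [0.0008 0.0011 0.0013]
exp tip px [271.5 207.5] rivet top px@(.5372,-.2021) [271.4 209.6]
```

View pics/s6.png

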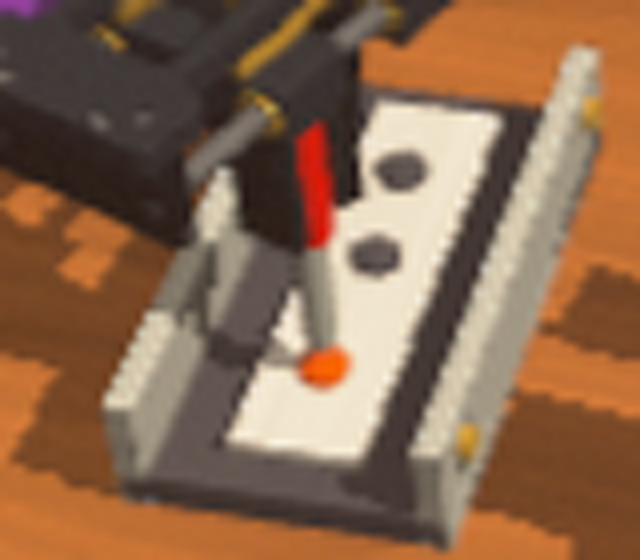

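The tip (322,345) sits just above the copper head (323,366) and lines up with it. The gap is about 8 mm with no contact force, so I hand in.

```bash
python3 -c "
from bench import r
print(r.close_job())"
```

```text
the job is handed in; nothing more can be done
None
```

The job is handed in: the red-handled rivet set is held upright and steady at 40 N, with its tip about 8 mm above the copper rivet, centred to about 1 mm and touching nothing, by my estimate; the judge's result was not returned.

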